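Load paraffin blocks in the imaging carrier and clamp the row

ROBOT

A 6-joint arm with a two-finger parallel gripper is mounted at the origin on a cart in front of the work surface, level with it; the furniture and walls round the work are solid. World frame = base frame: x ahead of the robot, y to its left, z up, the work surface at z = 0. Lengths are in m, angles in rad, forces in N, time in s.
With the tool pointing down it reaches from about 0.35 to 0.725 m from the base axis. Payload 4.3 kg.
Tool frame: the origin (TCP) lies where the fingers leave the gripper's body, on its centre line; the fingertips stand 73 mm ahead of it and the grasp point (between the pads) lies 54 mm ahead of it; z points along the fingers, y is the direction in which the jaws open and shut (so a half turn about z gives the same grasp; the last joint's range is limited). The gripper opens to 85 mm and grips with 20 to 120 N. Pads are 22 mm wide; open, the fingers measure 114 mm over their backs; the gripper's body (76 mm by 85 mm) begins 54 mm behind the grasp point. The pads swing forward as they close: fully open they stand 13 mm farther back than shut.
Start: joints at [-1.385, 0.377, 0.081, 1.274, 0, 1.46], TCP at [0.168, -0.55, 0.304] pointing down, gripper open.
Joint ranges: [-2.72, 2.72], [-0.84, 1.66], [-1.02, 1.22], [-1.77, 2.12], [-1.37, 1.28], [-3.14, 3.14]. Speed limits (rad/s): [2.57, 2.57, 3.14, 3.14, 3.14, 3.14].

INTERFACE

Orientations are given as a unit quaternion [x, y, z, w].
In Python, from workcell import arm gives the robot as it stands. The module is installed in compiled form; this text tells all that it offers. Calls block until the motion is done:
- arm.move_pose(position, orientation): joint-space move of the TCP to a pose.
- arm.movel(position, attitude=None, velocity=0.15): straight line of the TCP; attitude=None keeps the orientation; velocity is the mean speed in m/s.
- arm.set_joints(angles): joint-space move.
- arm.set_gripper(opening, grip_force=None): finger opening in m; grip_force is the grip in N (None keeps the last); returns when the fingers have stopped.
- arm.sleep(seconds).
- arm.solve_ik(position, orientation): joint angles nearest the present ones, or None.
- arm.grab_frame(name): name is "side" or "top"; returns the picture (400x640x3 uint8, red, green, blue); there is no depth.
- arm.camera_params(name): a dict with "camera_matrix" (3x3 intrinsics, pixels), "R" (3x3) and "t" (3): a world point X has camera coordinates R X + t. Camera axes: x right, y down, z forward; pixel columns grow to the right and rows downward; lengths in m; the calibration is good to about 2 mm. A picture is of the moment at which its call begins. camera_params takes no time and is no camera call.
A pose or a line that the arm cannot do raises arm.Unreachable and nothing moves.
- arm.hand_in(): hands the job in, once; it reports no verdict.
Readings, each from a call of its own:
- arm.current_time(): time.
- arm.current_qpos(): joint angles.
- arm.current_joint_velocities(): joint speeds.
- arm.current_joint_torque(): joint torques, N m.
- arm.current_ee_pos(): TCP position.
- arm.current_eef_rot(): TCP orientation.
- arm.current_wrist_force(): force on the tool from outside, world axes, zero at the start.
- arm.current_ft_torque(): the same for the moment, N m.
- arm.current_finger_gap(): finger opening in m.
Only numpy, scipy, OpenCV 4.12 (cv2) and the standard library are available. Lean on these libraries where they do the work, as an engineer would, in place of code of your own. Each camera call takes 0.05 s, during which the arm holds its last target. There are 200 camera calls.

TASK

Load the paraffin blocks into the block-imaging carrier: put its clamp lever into the OPEN notch (ring mark), lay every block on the bed wax side up with its slanted writing face towards the clamp bar, and push them together into one gapless row that starts at the end stop. Then swing the lever over and let it drop fully into the HOLD notch (bar mark) so the bar clamps all blocks square against the back fence; do not disturb the bottles and the Petri dish standing around.

Things in the scene. Friction and masses are not known exactly. Their poses are not given: they have to be found in the camera images.
- carrier: block-imaging carrier fixed to the bench: dark grey plate 115 mm (x) by 308 mm (y), its top (the bed) 12 mm above the bench. Origin under its middle at bench height; x away from the robot (turned up to 0.1 rad), y left along the row, z up. Back fence (inner face x = +40 mm) and left end stop (inner face y = +134 mm) stand 9 mm above the bed; the bed is clear from there to y = -61 mm; lever at the right end
- corner (a point): where the faces of fence and end stop and the bed top meet (fixed to the carrier, same axes). Blocks clamped home in the row have their centres at x = -20 mm and y = -14, -42, -70, -98, -126 mm from here, undersides at z = 0
- pivot (a point): upright axis of the lever, at bed height, right rear of the carrier; fixed to it
- knob (a point): point in the middle of the lever's knob, an upright black round handle 22 mm across at the outer end of the arm, 85 mm from the pivot axis. The point is 62 mm above the bench when the lever is down in a notch; the knob reaches 19 mm above it and is free 18 mm below it, down to the steel arm (11 mm wide). Moves with the lever, leans inwards a little when lifted
- open_notch (a point): where the knob point is when the lever is down in the OPEN notch: right end of the quadrant, white ring mark. Fixed to the carrier
- hold_notch (a point): where the knob point is when the lever is down in the HOLD notch: left end of the quadrant, white bar marks. Fixed to the carrier
- lever_swing (a joint): swing of the lever about its upright axis, rad: 0 in OPEN, 0.45 in an unmarked middle notch (does not clamp), 0.95 in HOLD; grows clockwise seen from above (knob goes left). Starts anywhere from 0.2 to 0.9. From OPEN to HOLD it moves the clamp bar 13 mm towards the fence, by springs: about 5 N on the blocks, 1 to 2 N at the knob. It cannot leave or pass a notch unless lifted
- lever_lift (a joint): lift of the lever arm, rad: 0 fully down in a notch, about 0.15 with its tooth riding on the quadrant between notches (knob 11 mm higher), at most 0.45. A spring holds it down with 2 to 3 N at the knob: pull the knob up 14 to 20 mm, swing, and lower it over the notch (2 mm play either side)
- bar_face (a point): middle of the clamp bar's face that looks at the fence: bar 164 mm long (from 3 to 167 mm right of the end stop), its top 11.5 mm above the bed. In OPEN it is 51 mm from the fence, in HOLD 38 mm if empty. On the robot's side of the bar stand two guide blocks, 26 mm above the bench
- block_0: paraffin block on a plastic cassette, 40 mm (x) by 28 mm (y) by 14 mm high, 20 to 33 g: cassette 8 mm high, on it 6 mm of wax (29 x 24.5 mm) with a pinkish tissue slice. Origin at the centre of the underside, z up through the wax, slanted writing face at the -x end. Starts loose before the carrier, +x away from the robot within 0.35 rad. May be absent. Take it across the 28 mm, low on the cassette
- block_1: paraffin block on a plastic cassette, 40 mm (x) by 28 mm (y) by 14 mm high, 20 to 33 g: cassette 8 mm high, on it 6 mm of wax (29 x 24.5 mm) with a pinkish tissue slice. Origin at the centre of the underside, z up through the wax, slanted writing face at the -x end. Starts loose before the carrier, +x away from the robot within 0.35 rad. May be absent. Take it across the 28 mm, low on the cassette
- block_2: paraffin block on a plastic cassette, 40 mm (x) by 28 mm (y) by 14 mm high, 20 to 33 g: cassette 8 mm high, on it 6 mm of wax (29 x 24.5 mm) with a pinkish tissue slice. Origin at the centre of the underside, z up through the wax, slanted writing face at the -x end. Starts loose before the carrier, +x away from the robot within 0.35 rad. May be absent. Take it across the 28 mm, low on the cassette
- block_3: paraffin block on a plastic cassette, 40 mm (x) by 28 mm (y) by 14 mm high, 20 to 33 g: cassette 8 mm high, on it 6 mm of wax (29 x 24.5 mm) with a pinkish tissue slice. Origin at the centre of the underside, z up through the wax, slanted writing face at the -x end. Starts loose before the carrier, +x away from the robot within 0.35 rad. May be absent. Take it across the 28 mm, low on the cassette
- block_4: paraffin block on a plastic cassette, 40 mm (x) by 28 mm (y) by 14 mm high, 20 to 33 g: cassette 8 mm high, on it 6 mm of wax (29 x 24.5 mm) with a pinkish tissue slice. Origin at the centre of the underside, z up through the wax, slanted writing face at the -x end. Starts loose before the carrier, +x away from the robot within 0.35 rad. May be absent. Take it across the 28 mm, low on the cassette
- label_0 (a point): point on the slanted writing face of block_0, 18 mm from its origin towards -x
- label_1 (a point): point on the slanted writing face of block_1, 18 mm from its origin towards -x
- label_2 (a point): point on the slanted writing face of block_2, 18 mm from its origin towards -x
- label_3 (a point): point on the slanted writing face of block_3, 18 mm from its origin towards -x
- label_4 (a point): point on the slanted writing face of block_4, 18 mm from its origin towards -x
- oil_bottle: small amber bottle with black cap, 31 mm across, 62 mm high, loose bystander; origin under its centre.
- dropper_bottle: white dropper bottle, 27 mm across, 66 mm high, loose bystander; origin under its centre.
- petri: Petri dish, 61 mm across, 15 mm high, loose bystander; origin under its centre.
Things that resemble listed ones, but are neither listed nor needed, are in the scene too. Leave any black or brown look-alike of the block_2 alone.

How it is judged:
On the way, in this order (a step that is already met when the one before it is completed fails the run):
1. the lever is down in the OPEN notch (value of joint lever_swing below 0.07 rad and value of joint lever_lift below 0.05 rad), for 0.2 s.
2. every block lies flat on the bed between bar and fence while the lever is still in the OPEN notch (all of step 1 and z of block_0 in the frame of corner between -0.003 and 0.003 m and angle between each of block_0, block_1, block_2, block_3, block_4's own z axis and vertical below 0.08 rad and x of block_0 in the frame of corner between -0.034 and -0.016 m and y of block_0 in the frame of corner between -0.198 and -0.01 m and z of block_1 in the frame of corner between -0.003 and 0.003 m and x of block_1 in the frame of corner between -0.034 and -0.016 m and y of block_1 in the frame of corner between -0.198 and -0.01 m and z of block_2 in the frame of corner between -0.003 and 0.003 m and x of block_2 in the frame of corner between -0.034 and -0.016 m and y of block_2 in the frame of corner between -0.198 and -0.01 m and z of block_3 in the frame of corner between -0.003 and 0.003 m and x of block_3 in the frame of corner between -0.034 and -0.016 m and y of block_3 in the frame of corner between -0.198 and -0.01 m and z of block_4 in the frame of corner between -0.003 and 0.003 m and x of block_4 in the frame of corner between -0.034 and -0.016 m and y of block_4 in the frame of corner between -0.198 and -0.01 m), for 0.2 s.
At the end, for the whole second after the job is handed in: Lever down in HOLD (swing over 0.88, lift under 0.05 rad); every block at rest flat on the bed, wax up, writing face to the bar, square within 0.07 rad, within 2 mm of the fence, in one row from the end stop (first three places filled within 6 mm, neighbours closer than 5 mm) (value of joint lever_swing above 0.88 rad and value of joint lever_lift below 0.05 rad and z of block_0 in the frame of corner between -0.003 and 0.003 m and angle between each of block_0, block_1, block_2, block_3, block_4's own z axis and vertical below 0.08 rad and x of block_0 in the frame of corner between -0.022 and -0.017 m and angle between the x axis of each of block_0, block_1, block_2, block_3, block_4 and the x axis of carrier, either way round below 0.07 rad and x of each of label_0, label_1, label_2, label_3, label_4 in the frame of corner below -0.03 m and linear speed of each of block_0, block_1, block_2, block_3, block_4 below 0.02 m/s and y of block_0 in the frame of corner between -0.132 and -0.011 m and (horizontal distance between block_0 and block_1 below 0.033 m or horizontal distance between block_0 and block_2 below 0.033 m or horizontal distance between block_0 and block_3 below 0.033 m or horizontal distance between block_0 and block_4 below 0.033 m) and z of block_1 in the frame of corner between -0.003 and 0.003 m and x of block_1 in the frame of corner between -0.022 and -0.017 m and y of block_1 in the frame of corner between -0.132 and -0.011 m and (horizontal distance between block_1 and block_0 below 0.033 m or horizontal distance between block_1 and block_2 below 0.033 m or horizontal distance between block_1 and block_3 below 0.033 m or horizontal distance between block_1 and block_4 below 0.033 m) and z of block_2 in the frame of corner between -0.003 and 0.003 m and x of block_2 in the frame of corner between -0.022 and -0.017 m and y of block_2 in the frame of corner between -0.132 and -0.011 m and (horizontal distance between block_2 and block_0 below 0.033 m or horizontal distance between block_2 and block_1 below 0.033 m or horizontal distance between block_2 and block_3 below 0.033 m or horizontal distance between block_2 and block_4 below 0.033 m) and z of block_3 in the frame of corner between -0.003 and 0.003 m and x of block_3 in the frame of corner between -0.022 and -0.017 m and y of block_3 in the frame of corner between -0.132 and -0.011 m and (horizontal distance between block_3 and block_0 below 0.033 m or horizontal distance between block_3 and block_1 below 0.033 m or horizontal distance between block_3 and block_2 below 0.033 m or horizontal distance between block_3 and block_4 below 0.033 m) and z of block_4 in the frame of corner between -0.003 and 0.003 m and x of block_4 in the frame of corner between -0.022 and -0.017 m and y of block_4 in the frame of corner between -0.132 and -0.011 m and (horizontal distance between block_4 and block_0 below 0.033 m or horizontal distance between block_4 and block_1 below 0.033 m or horizontal distance between block_4 and block_2 below 0.033 m or horizontal distance between block_4 and block_3 below 0.033 m) and (y of block_0 in the frame of corner between -0.02 and -0.011 m or y of block_1 in the frame of corner between -0.02 and -0.011 m or y of block_2 in the frame of corner between -0.02 and -0.011 m or y of block_3 in the frame of corner between -0.02 and -0.011 m or y of block_4 in the frame of corner between -0.02 and -0.011 m) and (y of block_0 in the frame of corner between -0.048 and -0.039 m or y of block_1 in the frame of corner between -0.048 and -0.039 m or y of block_2 in the frame of corner between -0.048 and -0.039 m or y of block_3 in the frame of corner between -0.048 and -0.039 m or y of block_4 in the frame of corner between -0.048 and -0.039 m) and (y of block_0 in the frame of corner between -0.076 and -0.067 m or y of block_1 in the frame of corner between -0.076 and -0.067 m or y of block_2 in the frame of corner between -0.076 and -0.067 m or y of block_3 in the frame of corner between -0.076 and -0.067 m or y of block_4 in the frame of corner between -0.076 and -0.067 m)); the robot touches nothing.
It fails at once if the amber bottle is shifted by more than 3 cm (distance of oil_bottle from where it was at the start of the episode above 0.03 m).
It fails at once if the white dropper bottle is shifted by more than 3 cm (distance of dropper_bottle from where it was at the start of the episode above 0.03 m).
It fails at once if the Petri dish is shifted by more than 3 cm (distance of petri from where it was at the start of the episode above 0.03 m).
Of block_0, block_1, block_2, block_3, block_4 only 3 to 5 are there at a start; the rules pass over those that are not, and their reading is None.
At some moment in a run one of block_0, block_1, block_2, block_3, block_4 may be knocked a few centimetres aside while the robot is not near it.
Once in a run the grip may slacken for a moment while it holds something.
It also fails if it takes over 210 s, if anything falls off the work surface, if the arm or the gripper's body presses on something with over 40 N, if the wrist force passes 120 N, or if a joint passes its speed limit or range.

## Working session

There is one attempt and no reset: what is moved stays moved. The work goes in short steps, each a Python script; the robot and the scene stay as the last script left them, time stands still between calls to the robot, and variables do not carry over. Pictures are saved under pics/ and viewed, about 12 in all and at most 16, crops included, and the job is handed in when it is done.

```bash
mkdir -p pics
python3 - <<'E'
from workcell import arm
import cv2
for n in("top","side"):
    im=arm.grab_frame(n); cv2.imwrite(f"pics/{n}0.png",im[:,:,::-1])
    p=arm.camera_params(n); print(n,p)
print(arm.current_time(),arm.current_ee_pos(),arm.current_eef_rot())
E
```

```text
top {'camera_matrix': array([[435.00160969,   0.        , 325.90935825],
       [  0.        , 435.00160969, 200.38725768],
       [  0.        ,   0.        ,   1.        ]]), 'R': array([[-0.01707114, -0.99962034,  0.02162747],
       [-0.99202881,  0.0142326 , -0.12520495],
       [ 0.1248496 , -0.02359246, -0.99189514]]), 't': array([-0.16932421,  0.55781953,  1.11891008])}
side {'camera_matrix': array([[450.27335963,   0.        , 319.17337716],
       [  0.        , 450.27335963, 189.84508581],
       [  0.        ,   0.        ,   1.        ]]), 'R': array([[ 0.90790977, -0.419102  ,  0.00730522],
       [-0.25195573, -0.55957953, -0.78954991],
       [ 0.3349898 ,  0.71499948, -0.61364287]]), 't': array([-0.5790706 ,  0.11038192,  1.16143743])}
0.1 [ 0.16753855 -0.54955769  0.3030398 ] [ 9.89080472e-01  1.47373403e-01 -3.83640565e-05 -9.47464309e-04]
```

View pics/top0.png

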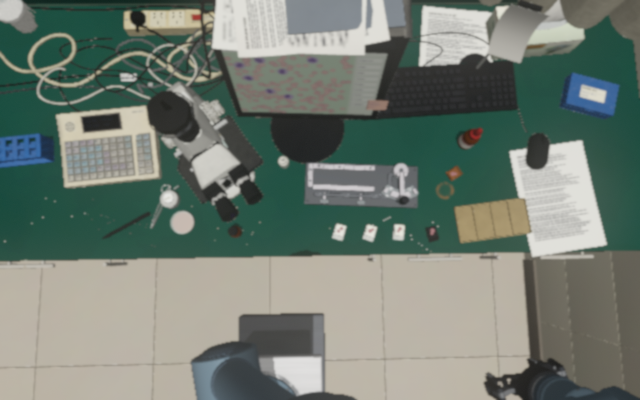

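View pics/side0.png

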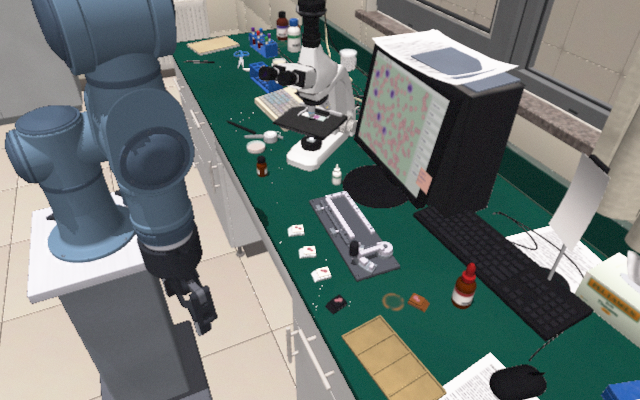

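The top view shows the carrier at about (361,185), three white blocks at (340,232), (370,233) and (399,231), and a black look-alike at (432,233). The brown look-alike is at (455,172). The next pictures are enlarged crops.

Run:
```python
import cv2
a=cv2.imread("pics/top0.png")[150:250,295:445]; cv2.imwrite("pics/t0c.png",cv2.resize(a,None,fx=5.3333,fy=5.3333,interpolation=cv2.INTER_CUBIC)[:533,:800])
a=cv2.imread("pics/side0.png")[180:315,270:420]; cv2.imwrite("pics/s0c.png",cv2.resize(a,None,fx=4.4,fy=4.4,interpolation=cv2.INTER_CUBIC))
```

```text
(no output)
```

View pics/t0c.png

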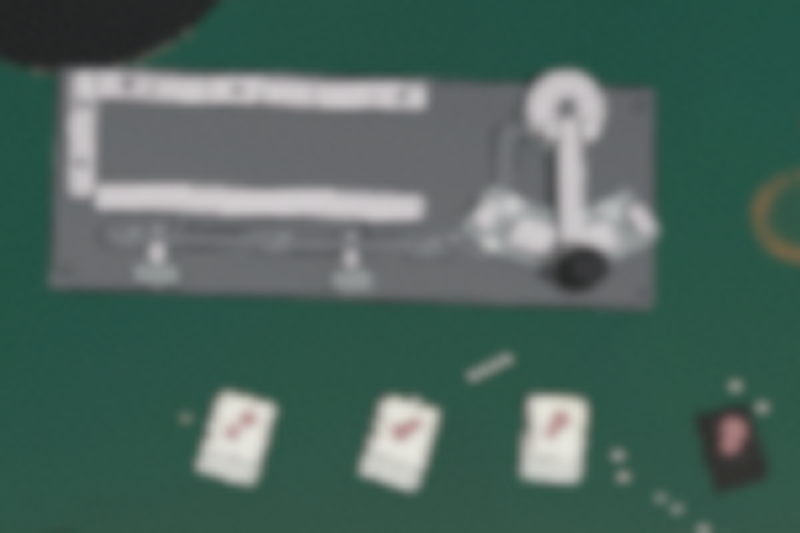

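View pics/s0c.png

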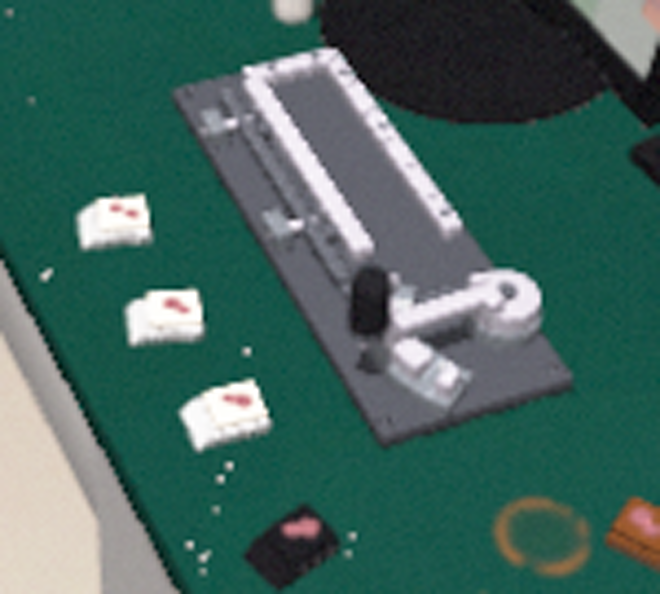

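```bash
cat > h.py <<'E'
import numpy as np, cv2
from scipy.spatial.transform import Rotation as Ro
P={}
def bp(uv,z,cam="top"):
    from workcell import arm
    p=P.setdefault(cam,arm.camera_params(cam)); R,t,K=p["R"],p["t"],p["camera_matrix"]
    d=R.T@np.linalg.inv(K)@np.array([uv[0],uv[1],1.]); c=-R.T@t
    return c+d*(z-c[2])/d[2]
def px(X,cam="top"):
    from workcell import arm
    p=P.setdefault(cam,arm.camera_params(cam)); q=p["camera_matrix"]@(p["R"]@np.array(X)+p["t"]); return q[:2]/q[2]
def tc(u,v,z): return bp((295+u/5.3333,150+v/5.3333),z)      # top crop
def sc(u,v,z): return bp((270+u/4.4,180+v/4.4),z,"side")
E
python3 - <<'E'
from h import *
np.set_printoptions(precision=4,suppress=True)
C=np.array([[57.5,154],[57.5,-154],[-57.5,-154],[-57.5,154]])/1e3
t=np.array([tc(*q,.012)[:2] for q in[(62,68),(657,90),(653,308),(52,288)]])
def fit(A,B):
    a,b=A.mean(0),B.mean(0); U,_,V=np.linalg.svd((A-a).T@(B-b)); R=(U@V).T
    return np.arctan2(R[1,0],R[0,0]),b-R@a,np.abs((A-a)@R.T+b-B)
print(t);print(fit(C,t))
# side: left front (174,92), right front (385,445), right rear (572,380)
s=np.array([sc(*q,.012)[:2] for q in[(572,378),(386,443),(174,92)]]);print("side",s);print(fit(C[1:],s))
print("hub top",tc(567,105,.045),sc(510,295,.045)," knob",tc(582,266,.081),sc(372,272,.081))
blk=[[(223,390),(277,407),(252,488),(196,472)],[(378,394),(440,408),(413,494),(358,476)],[(528,394),(588,397),(584,485),(520,482)]]
for b in blk:
    w=np.array([tc(*q,.006)[:2] for q in b]);ax=w[0]+w[1]-w[2]-w[3]
    print("blk",w.mean(0),np.arctan2(ax[1],ax[0]),np.linalg.norm(ax)/2,np.linalg.norm(w[0]-w[1]))
sb=[[(83,207),(80,250),(150,240),(146,200)]]
E
```

```text
[[ 0.663  -0.1276]
 [ 0.6476 -0.4344]
 [ 0.5345 -0.4274]
 [ 0.5492 -0.1212]]
(np.float64(-0.05027931650537288), array([ 0.5986, -0.2777]), array([[0.0007, 0.0008],
       [0.0006, 0.0001],
       [0.0011, 0.0011],
       [0.0003, 0.0002]]))
side [[ 0.6482 -0.4322]
 [ 0.5357 -0.4306]
 [ 0.5515 -0.1229]]
(np.float64(-0.05060880304390925), array([ 0.6002, -0.2783]), array([[0.0016, 0.0028],
       [0.0007, 0.0014],
       [0.0009, 0.0014]]))
hub top [ 0.6339 -0.3808  0.045 ] [ 0.6304 -0.3918  0.045 ]  knob [ 0.548  -0.3777  0.081 ] [ 0.5518 -0.3773  0.081 ]
blk [ 0.4713 -0.2139] -0.32995121179080217 0.04340983362321974 0.02876306830747225
blk [ 0.4681 -0.2954] -0.30245955586943657 0.04440912011540995 0.032337162603914754
blk [ 0.4686 -0.3758] -0.10649788055959221 0.04489514191730577 0.030722608811869234
```

```bash
cat >> h.py <<'E'
YAW=-0.0504; ORG=np.array([.599,-.278])
def w(cx,cy):  # carrier frame -> world xy
    c,s=np.cos(YAW),np.sin(YAW); return ORG+np.array([c*cx-s*cy,s*cx+c*cy])
def wc(x,y): return w(.040+x,.134+y)   # corner frame
def q(th): return [np.cos(th/2),np.sin(th/2),0,0]
def pose(xy,tip,th): return [float(xy[0]),float(xy[1]),float(tip+.073)],q(th)
def F():
    from workcell import arm
    return np.round(arm.current_wrist_force(),1)
def snap(cam,name,box,f):
    from workcell import arm
    im=arm.grab_frame(cam)[:,:,::-1]; x0,y0,x1,y1=box
    cv2.imwrite(f"pics/{name}.png",cv2.resize(im[y0:y1,x0:x1],None,fx=f,fy=f,interpolation=cv2.INTER_CUBIC))
PIV=np.array([.633,-.3835]); KN=np.array([.5495,-.3775])
E
python3 - <<'E'
from h import *
from workcell import arm
th=YAW
print(arm.solve_ik(*pose(KN,.15,th)))
arm.set_gripper(.06,25)
arm.move_pose(*pose(KN,.15,th)); 
arm.movel(pose(KN,.047,th)[0]); print(arm.current_ee_pos(),F(),arm.current_time())
arm.set_gripper(0.0,25); print(arm.current_finger_gap(),F(),arm.current_ft_torque())
r=(PIV-KN)/np.linalg.norm(PIV-KN)
for h in(.004,.008,.012,.016):
    p=pose(KN+r*h*.3,.047+h,th)[0]; arm.movel(p,velocity=.04); print(h,F(),arm.current_finger_gap())
snap("side","s1",(320,190,420,290),6)
E
```

```text
[-0.69703167  0.59727652  0.22389885  1.19741866  0.          2.49496099]
[ 0.5498138  -0.37821419  0.12109026] [ 0.2  0.4 -0.1] 2.8833
0.021004272265623253 [-1.6 -1.5  3.4] [-0.23892732  0.06409207  0.01050392]
0.004 [ 2.8 -3.2 -5. ] 0.021257756968075397
0.008 [ 3.2 -4.4 -6.3] 0.020978636136402645
0.012 [ 4.7 -1.4 -7.1] 0.021511012652490974
0.016 [ 6.2 -1.4 -8.7] 0.020915174929465766
```

View pics/s1.png

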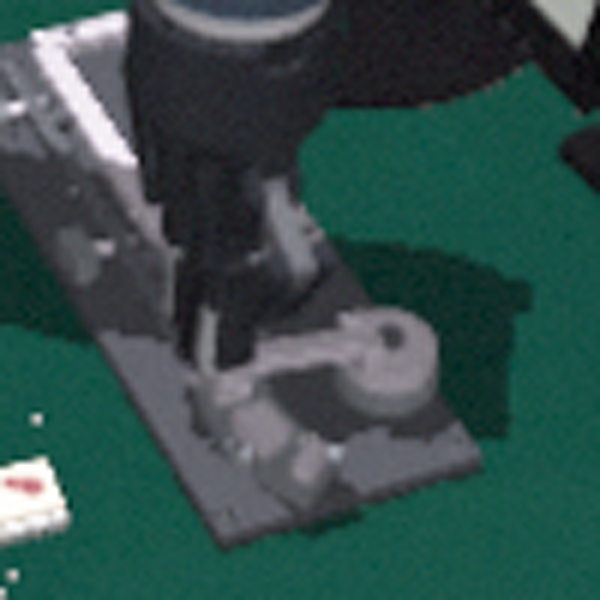

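The side view shows the gripper holding the knob, with the arm lifted off the quadrant and the hub at about (390,350) in the crop. I'll swing it toward OPEN next and watch the force.

```bash
cat >> h.py <<'E'
def knob(d,lift,rin=.35):   # d: rotation from the start angle, + = towards OPEN
    v=KN-PIV; c,s=np.cos(d),np.sin(d); v=v*(1-rin*lift/np.linalg.norm(v))
    return pose(PIV+np.array([c*v[0]-s*v[1],s*v[0]+c*v[1]]),.047+lift,YAW+d)
E
python3 - <<'E'
from h import *
from workcell import arm
for d in np.arange(.06,.64,.06):
    arm.movel(*knob(d,.017,.5),velocity=.05); f=F()
    v=np.array([-np.sin(d-.07),-np.cos(d-.07)]) # approx tangent (toward OPEN)
    tang=f[1]*np.cos(d)-f[0]*-np.sin(d)*-1
    print(round(d,2),f,round(arm.current_finger_gap(),4),arm.current_ee_pos()[:2].round(4),np.round(arm.current_ft_torque(),2))
    if np.linalg.norm(f[:2])>18: break
snap("side","s2",(320,190,420,290),6); print(arm.current_time())
E
```

```text
0.06 [-3.8 -0.4 -4.7] 0.0212 [ 0.5557 -0.3813] [0.03 1.08 0.09]
0.12 [-5.4  1.2 -4.7] 0.0214 [ 0.5563 -0.3861] [0.21 1.27 0.11]
0.18 [-5.2  0.8 -4. ] 0.0213 [ 0.557  -0.3908] [0.16 1.33 0.21]
0.24 [-6.1 -0.4 -3.7] 0.0211 [ 0.5581 -0.3959] [-0.08  1.22  0.05]
0.3 [-5.3  0.9 -3.8] 0.0212 [ 0.5591 -0.4002] [-0.02  1.27  0.09]
0.36 [-4.7 -1.  -4.6] 0.0209 [ 0.5607 -0.4051] [-0.3   1.14  0.07]
0.42 [-5.   0.2 -3.6] 0.0209 [ 0.5622 -0.4091] [-0.2   1.13  0.12]
0.48 [-4.4 -2.  -2.9] 0.0211 [ 0.5639 -0.4134] [-0.29  1.09  0.06]
0.54 [-4.3 -2.5 -2.5] 0.0214 [ 0.5659 -0.4176] [-0.39  1.05  0.08]
0.6 [-8.2  4.4  0.7] 0.0211 [ 0.5669 -0.4196] [ 0.75  1.54 -0.33]
6.9583
```

View pics/s2.png

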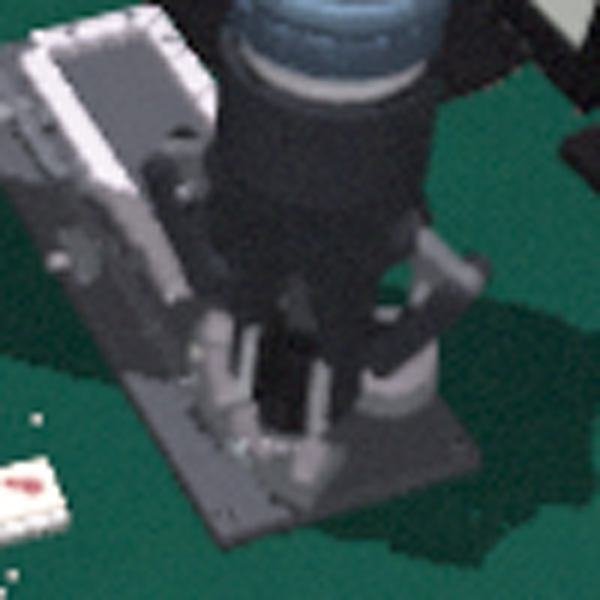

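Run:
```python
from h import *
from workcell import arm
for d in(.56,.53,.50,.47,.44):
    arm.movel(*knob(d,.012,.4),velocity=.05); arm.movel(*knob(d,.007,.4),velocity=.03); f=F(); print(d,f,arm.current_ee_pos().round(4))
    if f[2]<4: break
arm.movel(*knob(d,.003,.3),velocity=.03); print(F(),arm.current_ee_pos().round(4))
arm.movel(*knob(d,.0,.3),velocity=.03); print(F(),arm.current_ee_pos().round(4),arm.current_ft_torque().round(2))
```

```text
0.56 [-6.3  8.2 15.4] [ 0.5631 -0.4202  0.1308]
0.53 [-3.2  6.6  9.4] [ 0.5617 -0.4189  0.1294]
0.5 [ 2.3  1.2 -1.3] [ 0.5598 -0.4176  0.1271]
[ 2.  -0.1 -0.4] [ 0.5576 -0.4181  0.1228]
[0.7 1.  4.1] [ 0.557  -0.4188  0.1211] [ 0.23 -0.1  -0.  ]
```

Run:
```python
from h import *
from workcell import arm
arm.set_gripper(.05,25); 
p=knob(.5,0); arm.movel([p[0][0],p[0][1],.23],velocity=.3)
arm.move_pose(*pose([.515,-.25],.06,YAW)); arm.set_gripper(.030,40); print(arm.current_finger_gap())
arm.movel(pose([.515,-.25],.010,YAW)[0],velocity=.1); print(F())
for k in range(1,16):
    z=.010-k*.001
    arm.movel(pose([.515,-.25],z,YAW)[0],velocity=.03); f=F(); print(round(z,4),f[2],end="; ")
    if f[2]>4: break
print(arm.current_ee_pos())
arm.movel(pose([.515,-.25],.12,YAW)[0],velocity=.3)
arm.move_pose(*pose([.45,-.52],.2,YAW))
snap("top","t3",(295,150,445,250),5.3333); print(arm.current_time())
```

```text
0.0303368618526211
[-0.3 -0.4  1.3]
0.009 -0.1; 0.008 -0.1; 0.007 -0.9; 0.006 -1.1; 0.005 -0.2; 0.004 0.6; 0.003 -0.2; 0.002 -0.8; 0.001 -0.8; 0.0 0.0; -0.001 2.0; -0.002 10.3; [ 0.51514825 -0.25006673  0.07217296]
16.7667
```

View pics/t3.png

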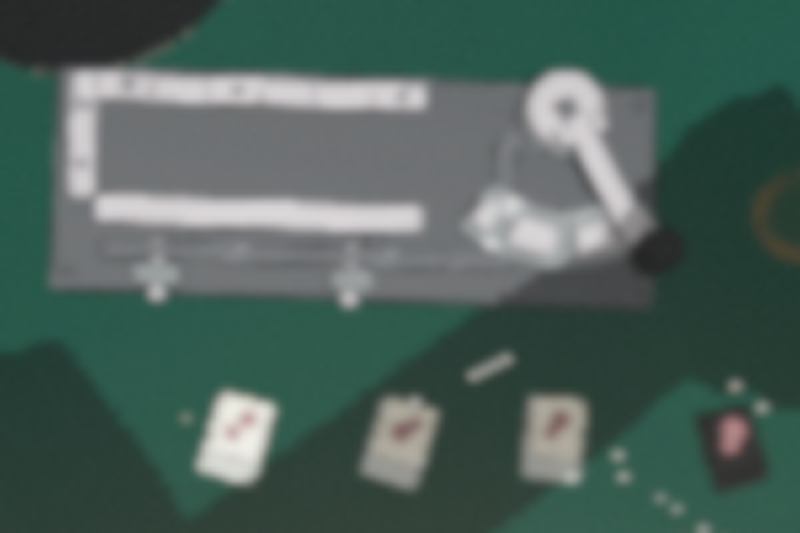

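The lever is down in OPEN: the knob is at crop (655,250), the bar has moved back, and the blocks haven't moved. Now I'll pick the blocks and place them.

```bash
cat >> h.py <<'E'
def carry(bxy,byaw,slot):
    """pick at world bxy, lay at corner-frame slot (x,y); returns success"""
    from workcell import arm
    arm.set_gripper(.052,60)
    arm.move_pose(*pose(bxy,.05,byaw)); arm.movel(pose(bxy,.002,byaw)[0],velocity=.12)
    arm.set_gripper(0,60); g=arm.current_finger_gap(); print("grip gap",g,F())
    if not .024<g<.033: return False
    arm.movel(pose(bxy,.042,byaw)[0],velocity=.12)
    t=wc(*slot); arm.movel(*pose(t,.046,YAW),velocity=.15); g=arm.current_finger_gap(); print("over gap",g)
    if not .024<g<.033: return False
    arm.movel(pose(t,.022,YAW)[0],velocity=.08); arm.movel(pose(t,.0145,YAW)[0],velocity=.03)
    print("down",F(),arm.current_finger_gap(),arm.current_ee_pos().round(4))
    arm.set_gripper(.037,60); arm.movel(pose(t,.07,YAW)[0],velocity=.12); print("t",arm.current_time()); return True
E
python3 - <<'E'
from h import *
from workcell import arm
print(carry([.4705,-.2139],-.32,(-.0255,-.042)))
arm.move_pose(*pose([.45,-.52],.2,YAW))
snap("top","t4",(295,150,445,250),5.3333)
E
```

```text
grip gap 0.025345794367464623 [-1.1  0.5  5.9]
over gap 0.025334947821844752
down [-1.7  0.5  4.1] 0.02532969628214803 [ 0.6188 -0.1871  0.0884]
t 22.6917
True
```

View pics/t4.png

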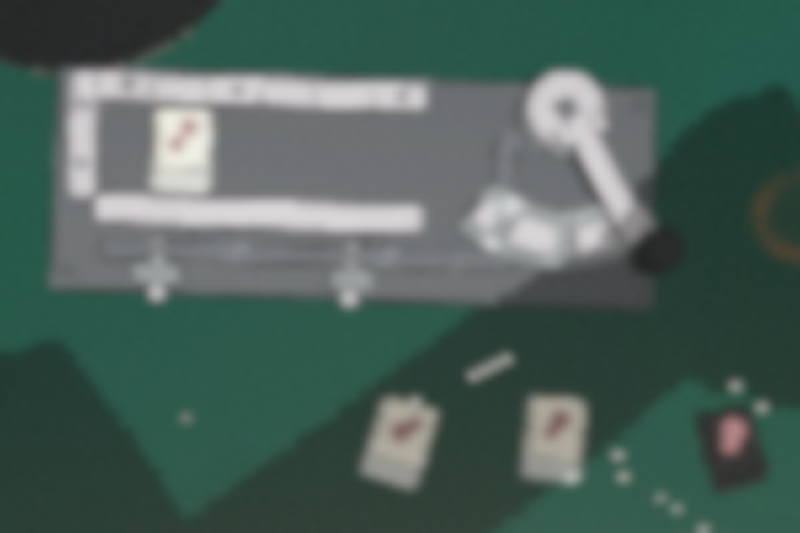

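Block 1 is on the bed at crop (182,150), square, with its writing face towards the bar. The other two blocks haven't moved.

Run:
```python
from h import *
from workcell import arm
ok=carry([.4675,-.2954],-.30,(-.0255,-.092)); print(ok)
if ok: print(carry([.468,-.3758],-.107,(-.0255,-.142)))
arm.move_pose(*pose([.45,-.52],.2,YAW))
snap("top","t5",(295,150,445,250),5.3333)
```

```text
grip gap 0.025414049999763978 [-1.  -0.2  5.3]
over gap 0.025563832219379502
down [-0.4 -0.1  5.3] 0.025471472415199228 [ 0.6163 -0.2371  0.0885]
t 29.9083
True
grip gap 0.025195182688374243 [-0.1  0.6  5.8]
over gap 0.025606619564352
down [-0.3 -0.4  4.2] 0.025326393880423258 [ 0.6137 -0.2871  0.0885]
t 35.45
True
```

View pics/t5.png

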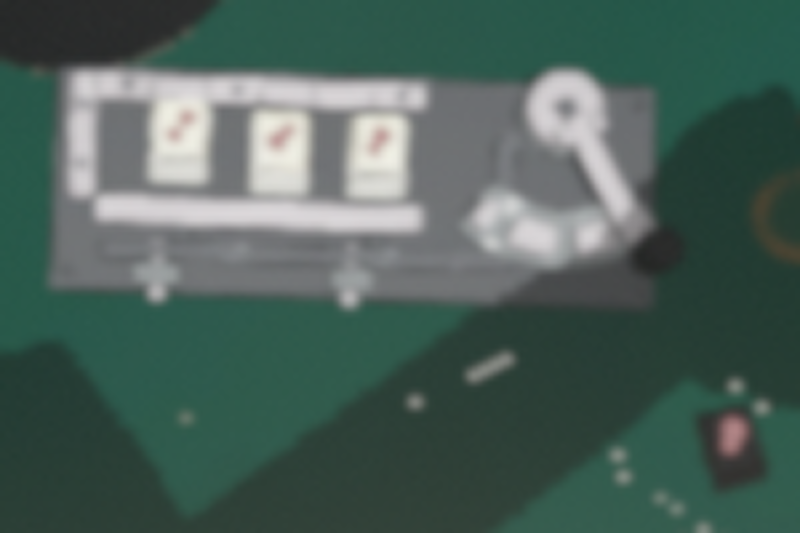

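Three blocks are on the bed at crop (180,140), (280,153) and (378,155). Block 1 now rests against the fence, still square. Next is pushing the row to the left.

Run:
```python
from h import *
from workcell import arm
X=-.0235
arm.set_gripper(.006,40); print(arm.current_finger_gap())
arm.move_pose(*pose(wc(X,-.180),.07,YAW))
arm.movel(pose(wc(X,-.180),.026,YAW)[0],velocity=.1); z=.026; f0=F()
while z>.0175:
    z-=.002; arm.movel(pose(wc(X,-.180),z,YAW)[0],velocity=.03); f=F()
    if f[2]-f0[2]>4: z+=.0025; arm.movel(pose(wc(X,-.180),z,YAW)[0],velocity=.03); break
print(z,F())
arm.movel(pose(wc(X,-.110),z,YAW)[0],velocity=.04); print(F())
y=-.110
while y<-.096:
    y+=.001; arm.movel(pose(wc(X,y),z,YAW)[0],velocity=.02); f=F(); print(round(y,4),f)
    if f[1]<-9: break
arm.movel(pose(wc(X,y-.012),z,YAW)[0],velocity=.05)
arm.movel(pose(wc(X,y-.012),.09,YAW)[0],velocity=.15)
arm.move_pose(*pose([.45,-.52],.2,YAW))
snap("top","t6",(295,150,445,250),5.3333); print(arm.current_time())
```

```text
0.005721125839411933
0.015999999999999993 [-0.1  0.7 -0.4]
[ 0.4 -0.9  0.5]
-0.109 [-1.1 -0.2  0.2]
-0.108 [ 0.1  0.4 -0.9]
-0.107 [-0.7 -0.9 -0.2]
-0.106 [-0.6 -1.1  1.2]
-0.105 [1.  0.4 0.1]
-0.104 [ 0.3 -0.8 -0.4]
-0.103 [-0.2  0.1  0. ]
-0.102 [0.6 0.1 0. ]
-0.101 [-0.1 -0.3  0.7]
-0.1 [-0.  -0.3  0.4]
-0.099 [ 0.6 -0.3 -0.1]
-0.098 [-0.1  0.2 -0.3]
-0.097 [-0.3 -0.3  0.7]
-0.096 [ 0.8 -0.6  0.3]
47.775
```

View pics/t6.png

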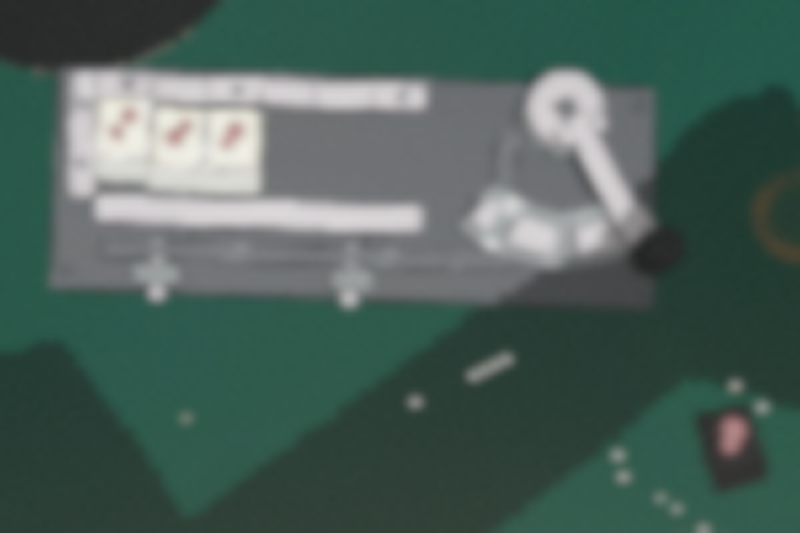

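The row is gapless at crop x from 97 to 263 and looks almost at the end stop, but the push never met any force. I'll push again until there is contact.

Run:
```python
from h import *
from workcell import arm
X=-.0235; z=.016
arm.move_pose(*pose(wc(X,-.108),.07,YAW))
arm.movel(pose(wc(X,-.108),z,YAW)[0],velocity=.1); arm.movel(pose(wc(X,-.097),z,YAW)[0],velocity=.05)
y=-.097
while y<-.086:
    y+=.001; arm.movel(pose(wc(X,y),z,YAW)[0],velocity=.02); f=F()
    if f[1]<-5: break
print(y,f)
arm.movel(pose(wc(X,y-.012),z,YAW)[0],velocity=.05)
arm.movel(pose(wc(X,y-.012),.09,YAW)[0],velocity=.15)
# lever: grip knob in OPEN
arm.set_gripper(.05,25)
arm.move_pose(*[knob(.5,.1,0)[0],knob(.5,0)[1]]); arm.movel(*knob(.5,0),velocity=.12)
arm.set_gripper(0,25); print(arm.current_finger_gap(),F())
for h in(.006,.012,.017): arm.movel(*knob(.5,h,.5),velocity=.05)
print(F())
for d in np.arange(.44,-.50,-.06):
    arm.movel(*knob(d,.017,.5),velocity=.06); f=F(); print(round(d,2),f,round(arm.current_finger_gap(),4))
    if np.linalg.norm(f[:2])>18: break
print(arm.current_time())
```

```text
-0.094 [-0.  -6.3  1.5]
0.021287890984614834 [-0.8 -0.2  3. ]
[-0.8  0.4 -6. ]
0.44 [-0.8  0.9 -6.6] 0.0214
0.38 [-0.1  1.6 -6.6] 0.0213
0.32 [ 0.4  2.8 -6.4] 0.021
0.26 [ 0.1  1.7 -6.7] 0.0209
0.2 [ 0.5  2.1 -6.1] 0.0208
0.14 [ 0.7  0.4 -6.5] 0.0211
0.08 [-1.2  1.9 -4.6] 0.0213
0.02 [-0.9  1.4 -5.9] 0.0209
-0.04 [-1.3  1.9 -4.3] 0.0211
-0.1 [-3.8  3.  -2.6] 0.0207
-0.16 [-5.3  2.8 -1.8] 0.0211
-0.22 [-4.5  1.8 -1.3] 0.0213
-0.28 [-5.3  3.1  0. ] 0.0208
-0.34 [-5.6  3.  -1.3] 0.0211
-0.4 [-6.   4.2 -0.9] 0.0211
-0.46 [-6.5  3.4 -0.3] 0.0214
59.3333
```

Run:
```python
from h import *
from workcell import arm
for d in(-.47,-.44,-.41,-.50,-.53,-.38):
    arm.movel(*knob(d,.013,.4),velocity=.05); arm.movel(*knob(d,.007,.4),velocity=.03); f=F(); print(d,f,arm.current_ee_pos().round(4))
    if f[2]<4: break
else: raise SystemExit
arm.movel(*knob(d,.003,.3),velocity=.03); print(F(),arm.current_ee_pos().round(4))
arm.movel(*knob(d,.0,.3),velocity=.03); print(F(),arm.current_ee_pos().round(4))
arm.set_gripper(.05,25); p=knob(d,0); arm.movel([p[0][0],p[0][1],.23],velocity=.3)
arm.move_pose(*pose([.45,-.52],.2,YAW))
snap("top","t7",(295,150,445,250),5.3333); snap("side","s7",(295,180,420,285),6); print(arm.current_time())
```

```text
-0.47 [-5.2  4.3  4.9] [ 0.5641 -0.3422  0.1288]
-0.44 [-4.   4.7  9.8] [ 0.564  -0.3444  0.1301]
-0.41 [-3.2  2.3 17.9] [ 0.5635 -0.3473  0.1319]
-0.5 [ 0.3 -2.1 -1.6] [ 0.5645 -0.3398  0.1267]
[-1.7 -0.4  0.8] [ 0.563  -0.3387  0.1228]
[-3.9 -0.3  5.7] [ 0.5625 -0.3383  0.1209]
64.425
```

View pics/t7.png

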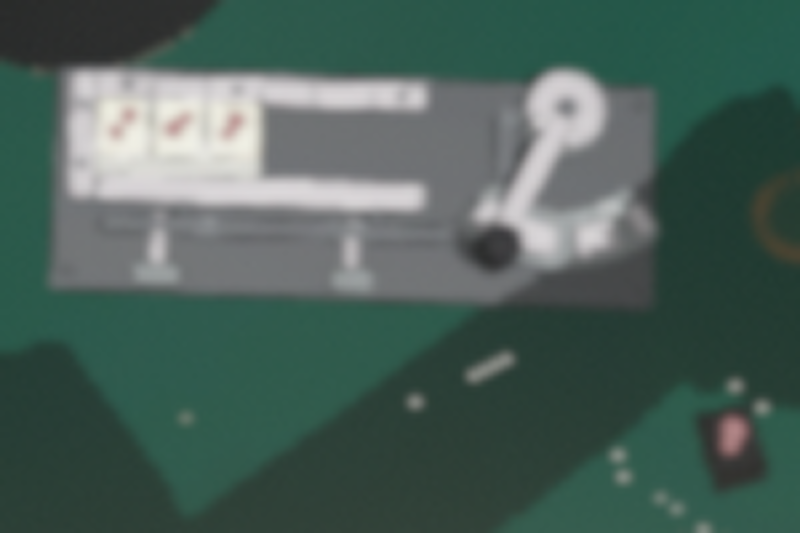

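View pics/s7.png

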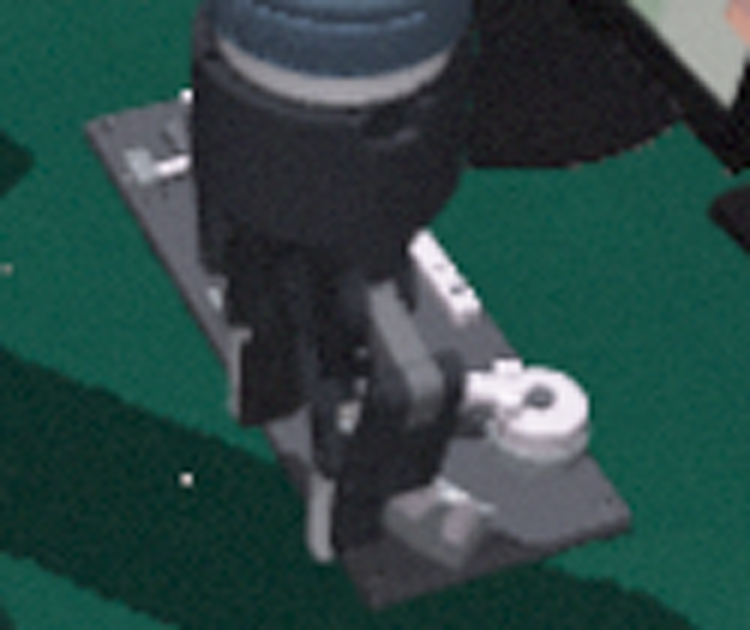

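The top view shows all three blocks square between the bar and the fence, and the knob at crop (493,243) in HOLD. The arm hides the lever in the side view, so I'll take one more with the arm back at its start pose.

Run:
```python
from h import *
from workcell import arm
arm.set_joints([-1.385,0.377,0.081,1.274,0,1.46])
snap("side","s8",(295,180,420,285),6); print(arm.current_time())
k=px([.5615,-.3385,.081],"side"); print("expected knob top (crop px), if down:",(k-[295,180])*6)
k=px([.5615,-.3385,.092],"side"); print("if up:",(k-[295,180])*6)
```

```text
65.575
expected knob top (crop px), if down: [331.93910988 300.1001912 ]
if up: [333.34596483 279.32394504]
```

View pics/s8.png

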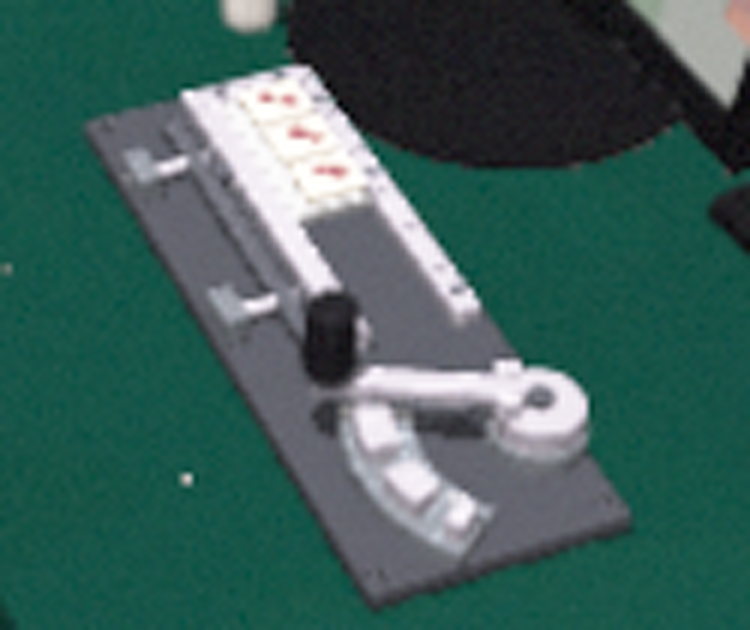

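The knob top is at crop (331,302). That matches the fully down prediction of (332,300), not the raised one at y = 279. The three blocks are in a tight row at the stop.

```bash
python3 -c "
from workcell import arm
arm.hand_in(); print(arm.current_time())"
```

```text
the job is handed in; nothing more can be done
the job is handed in; nothing more can be done
```

The job is done and handed in at about 66 s of the 210 s allowed; the hand-in reported no verdict.

- **What I did:** I put the lever in OPEN and laid all three blocks present on the bed. I pushed them into one row until the end stop pushed back at about 6 N, then swung the lever over and let it drop into HOLD.
- **Last checks:** The final pictures show the three blocks wax up, square and gapless from the end stop, with writing faces to the bar, clamped against the fence. The knob is within about 2 crop pixels of where a fully lowered lever should be. The arm was back at its start pose, clear of everything.
- **Oddities:**
  - The first push met no force, so I pushed again before clamping.
  - Block 1 had shifted about 5 mm to the fence between pictures, which did no harm.
  - The grip read 25.3 mm on the 28 mm cassettes, but no block slipped.
- **Not checked:** I took no final picture of the amber bottle or the Petri dish. The arm never worked near them. The white dropper bottle appears in the last side view, but I did not measure its position.

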